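# Nest the sieve cups and hold the shaker dial on its third notch

## Task

Build the sieve nest on the blue shaker: lower the aluminium middle cup into the big steel cup that already stands in the seat ring, and the slim brass cup into the middle one, each upright and right down on the floor of the cup around it. Then turn the shaker's spring-return dial clockwise past its first two notches to the third (three red dots) and hold it there: finish with the gripper still holding the dial against its spring, because the shaker only runs while the dial is held. Lower the cups rather than dropping them, and leave the padlock and the loose hardware where they lie.

Things in the scene. Friction and masses are not known exactly. Their poses are not given: they have to be found in the camera images.
- cup_large: big steel sieve cup, 86 mm outside diameter, 36 mm tall, wall 3 mm (80 mm inside), floor 4 mm thick; stands loose in the seat ring from the start and stays there. Origin: centre of its underside, z up
- cup_medium: middle aluminium sieve cup, straight sided, 62 mm outside diameter, 72 mm tall, wall 3 mm (56 mm inside), floor 4 mm thick, about 150 g; stands upright in the drawer. Origin: centre of its underside, z up. Down in the big cup its underside is 4 mm above that of the big cup and its rim stands 40 mm above the big cup's rim
- cup_small: slim brass-coloured sieve cup, straight sided, 40 mm outside diameter, 105 mm tall, wall 3 mm, floor 4 mm thick, about 120 g; stands upright in the drawer. Origin: centre of its underside, z up. Down in the middle cup its underside is 4 mm above that of the middle cup and its rim stands 37 mm above the middle cup's rim
- seat (a point): centre of the seat ring (8 mm high) at the end of the shaker's deck nearer the drawer, on the deck, 70 mm above the bench; fixed. Its axes are the shaker's: the dial's axis lies 170 mm from it along +y. The shaker is a fixed blue housing 160 x 320 mm, 70 mm high, its long side along its own y, turned up to 0.3 rad on the bench
- dial: the shaker's dial, turning on a vertical axis: a black disc of 72 mm diameter and 8 mm height on the shaker's deck, and on it a white finger bar 60 mm long (along its x axis), 14 mm thick (along its y axis) and 36 mm tall, top 114 mm above the bench. Origin: on the dial's axis at the disc's underside, 70 mm above the bench; z up; the bar's +x end carries a red pointer stripe on top
- dial_grip (a point): point on the dial's axis inside the white finger bar, 24 mm above the bar's underside and 12 mm below its top, 102 mm above the bench
- dial_turn (a joint): angle of the dial, rad: 0 at rest (pointer at the black bar mark), growing as it is turned clockwise seen from above. Notches at 0.4 (one black dot), 0.8 (two black dots) and 1.2 (three red dots), each between two bumps felt as clicks, at 0.2, 0.6, 1.0 and 1.4; end stop at 1.5. A spring drives it back to 0 from anywhere when let go, over all the clicks: 0.09 N m at rest rising to 0.15 N m at the third notch; each bump adds up to about 0.04 N m
- drawer: low open wooden drawer with a green floor, 320 x 380 mm, walls 36 mm high and 8 mm thick, fixed on the bench; its inner floor is 10 mm above the bench. Origin: centre of its underside. The two cups and the loose hardware other than the padlock are in it
- bolt_a: galvanised coach bolt with nut, 120 mm long, 26 mm high as it lies in the drawer, its length along its x axis; bystander. Origin: middle of the side it lies on
- bolt_b: second galvanised coach bolt, same as the first; bystander
- gate_handle: grey cast aluminium gate handle, 130 mm long (its x axis), 30 mm high, lying in the drawer; bystander. Origin: centre of its underside
- cupboard_turn: brass cupboard turn, plate 46 x 22 mm, 22 mm high, lying in the drawer; bystander. Origin: centre of its underside
- padlock: brass padlock, about 80 x 40 mm, 18 mm high, lying on the bench beyond the drawer and the shaker; bystander. Origin: middle of the brass case's underside
There are look-alikes about, which are no part of the job. What is meant by the cup_small is not pink or purple, and is the smaller of those in its own colour.

How it is judged:
By the outcome, as a careful person would: the job done as asked, in the order asked, and still so for the second after the job is handed in, while the arm keeps its last pose, push and grip.
It also fails if it takes over 62 s, if anything falls off the work surface, if the arm or the gripper's body presses on something with over 40 N, if the wrist force passes 120 N, or if a joint passes its speed limit or range.

## Robot

A 6-joint arm with a two-finger parallel gripper is mounted at the origin on the work surface. World frame = base frame: x ahead of the robot, y to its left, z up, the work surface at z = 0. Lengths are in m, angles in rad, forces in N, time in s.
With the tool pointing down it reaches from about 0.35 to 0.925 m from the base axis. Payload 6.4 kg.
Tool frame: the origin (TCP) lies at the very end of the fingers, on their centre line; the grasp point (between the pads) lies 19 mm behind it; z points along the fingers, x is the direction in which the jaws open and shut, and the axes are right-handed (so a half turn about z gives the same grasp; the last joint's range is limited). The gripper opens to 94 mm and grips with 3 to 60 N. Pads are 16 mm wide; open, the fingers measure 119 mm over their backs; the gripper's body (75 mm by 177 mm) begins 78 mm behind the grasp point.
Start: joints at [1.125, 0.245, 1.558, -0, 1.339, -0.174], TCP at [0.174, 0.626, 0.205] pointing down, gripper open.
Joint ranges: [-3.13, 3.13], [-1.02, 2.26], [0.13, 2.54], [-0.95, 4.09], [0.21, 2.88], [-2.74, 2.74]. Speed limits (rad/s): [2.57, 2.57, 3.14, 3.14, 3.14, 3.14].

## Interface

Orientations are given as a unit quaternion [w, x, y, z].
In Python, from plant import r gives the robot as it stands.
- The arm moves only by the tool carry_out, never from a script. Its argument "series" is a list of rows, each a list of 3 entries, a list of its own where there are three numbers: the shift along the tool's x, y, z in cm, then the turn about the tool's z in rad, then the finger opening in cm, from 0 to 9.4. In form: [[[x, y, z], yaw, jaw], ...]. A call has 1 to 5 rows; each row shifts and turns the pose as measured when the row begins, along the tool's axes as they then stand; what a row does not reach is not made up. A row lasts 1/10 s, in which the tool goes at most 50 mm and 8.59 degrees, less where a joint would pass 70% of its speed; a pose out of reach is approached as far as the arm can. A call with a gripper value outside its range is refused whole. The fingers move at their own pace and stop on an object; "grip_force" is the grip in N (left out, the last holds). Time passes only in rows, so rows that do not move let the fingers close. It gives the time, the measured TCP pose, the force and the opening at its end, in the units of the state.
- r.get_obs(): the state, without advancing time (a new reading comes with each control period).
- r.snapshot(name): name is "side" or "top"; returns the picture (400x640x3 uint8, red, green, blue); there is no depth.
- r.get_calibration(name): a dict with "fx", "fy", "cx", "cy" (pixels), "T" (4x4, takes a point from camera to world coordinates). Camera axes: x right, y up, looking along -z (the intrinsics and any distortion apply to the point x, -y, -z); pixel columns grow to the right and rows downward; lengths in m; the calibration is good to about 2 mm. A picture is of the moment at which its call begins. get_calibration takes no time and is no camera call.
- r.close_job(): hands the job in, once; it reports no verdict.
Trained networks look in the newest picture that a camera, given by its name, has taken for a name from the list of things; names that differ only in an ending like _2 or _b are one class to them, and where a whole thing is asked for, a point or a joint stands for the part that bears it (a point fixed in the world has none). Each returns a list of dicts, best first, with "score" (0 to 1); they miss things now and then, are a little off and sometimes report something else, mostly with a low value. They report only what shows in the picture. A call takes as long as a camera call. They do not tell look-alikes from the thing itself.
- r.boxes_of(camera, target): "centre" ([x, y, z] in m, in the coordinates of the camera as it stood for that picture, good to about 4 mm: the middle of the surface that is visible of it).
- r.place_of(camera, target): "centre" ([x, y, z] in m, in the coordinates of the camera as it stood for that picture, good to about 4 mm: a listed point, or the origin of a listed thing).
The state is a dict: "time_s": time; "qpos": joint angles; "joint_vel": joint speeds; "effort": joint torques, N m; "position": TCP position; "orientation": TCP orientation; "contact_force": force on the tool from outside, world axes, zero at the start; "ft_torque": the same for the moment, N m; "width": finger opening in m.
Only numpy, scipy, OpenCV 4.12 (cv2) and the standard library are available. Lean on these libraries where they do the work, as an engineer would, in place of code of your own. Each camera call takes 0.05 s, during which the arm holds its last target. There are 200 camera calls.

## Working session

There is one attempt and no reset: what is moved stays moved. The work goes in short steps, Python scripts to look and compute and a tool call to move; the robot and the scene stay as the last step left them, time stands still between calls to the robot, and variables do not carry over. Pictures are saved under pics/ and viewed, about 8 in all and at most 12, crops included, and the job is handed in when it is done.

Besides the shell and the picture viewer there is one more tool, called as a command line: name --argument value ..., lists and objects as JSON in quotes. carry_out: Moves the arm, as the interface text tells. Its arguments: {"type":"object","properties":{"series":{"type":"array"},"grip_force":{"type":"number"}},"required":["series"]}

```bash
mkdir -p pics; ls; cat > h.py <<'E'
import numpy as np, cv2
from plant import r
def snap(c,n):
    p=r.snapshot(c); cv2.imwrite(f'pics/{n}.png',p[:,:,::-1]); return p
def proj(c,P):
    k=r.get_calibration(c); T=np.array(k['T']); q=(np.array(P)-T[:3,3])@T[:3,:3]
    return k['cx']+k['fx']*q[0]/-q[2], k['cy']-k['fy']*q[1]/-q[2]
def toworld(c,q):
    T=np.array(r.get_calibration(c)['T']); return T[:3,:3]@np.array(q)+T[:3,3]
def ray(c,u,v,z):
    k=r.get_calibration(c); T=np.array(k['T']); d=T[:3,:3]@np.array([(u-k['cx'])/k['fx'],-(v-k['cy'])/k['fy'],-1]); o=T[:3,3]
    return o+d*(z-o[2])/d[2]
def find(c,n,f='place_of'):
    for d in getattr(r,f)(c,n)[:4]:
        w=toworld(c,d['centre']); print(c,n,f,round(d['score'],2),w.round(4),np.round(proj(c,w)))
E
python3 - <<'E'
from h import *
a=snap('top','t0');b=snap('side','s0')
print({c:{k:np.round(v,3).tolist() for k,v in r.get_calibration(c).items()} for c in('top','side')})
for c in('top','side'):
    for n in ('cup_large','cup_medium','cup_small','seat','dial_grip','dial'): find(c,n)
print(r.get_obs())
E
```

```text
pics
{'top': {'fx': 435.153, 'fy': 435.153, 'cx': 325.822, 'cy': 197.391, 'T': [[-0.021, 0.989, -0.146, 0.352], [-1.0, -0.021, -0.001, -0.045], [-0.004, 0.146, 0.989, 1.356], [0.0, 0.0, 0.0, 1.0]]}, 'side': {'fx': 371.036, 'fy': 371.036, 'cx': 320.169, 'cy': 197.746, 'T': [[0.987, 0.112, -0.113, 0.44], [-0.159, 0.693, -0.703, -0.677], [-0.001, 0.712, 0.702, 0.724], [0.0, 0.0, 0.0, 1.0]]}}
top cup_large place_of 0.67 [0.5497 0.1268 0.0737] [269. 196.]
top cup_medium place_of 0.69 [ 0.5366 -0.3135  0.0071] [412. 200.]
top cup_medium place_of 0.54 [0.5906 0.2907 0.072 ] [214. 184.]
top cup_small place_of 0.92 [0.4015 0.0111 0.0054] [309. 246.]
top cup_small place_of 0.79 [ 0.7878 -0.0699  0.0026] [332. 125.]
top cup_small place_of 0.71 [ 0.3255 -0.1689  0.0043] [368. 270.]
top cup_small place_of 0.68 [ 0.5367 -0.1372  0.0167] [356. 201.]
top seat place_of 0.92 [0.5566 0.1287 0.0653] [268. 194.]
top dial_grip place_of 0.61 [0.5916 0.2929 0.1014] [211. 182.]
top dial place_of 0.69 [0.5926 0.2911 0.0712] [214. 183.]
side cup_large place_of 0.56 [0.5593 0.1283 0.0713] [317. 159.]
side cup_l
[... 880 characters left out ...]
.0321 0.0012] [400. 192.]
{'time_s': 0.7, 'qpos': array([ 1.12491981e+00,  2.45090532e-01,  1.55779266e+00, -3.11904970e-06,
        1.33870565e+00, -1.74095089e-01]), 'joint_vel': array([ 0.0001251 , -0.00207694, -0.00035731,  0.00201753, -0.00083875,
        0.00093961]), 'effort': array([-1.78550526e-04, -4.15742862e+01, -3.14805079e+01,  6.84280135e-02,
        2.90960673e-02, -1.17340736e-05]), 'position': array([0.17448887, 0.62615531, 0.20546527]), 'orientation': array([4.77521607e-07, 7.96381571e-01, 6.04794505e-01, 2.38831630e-06]), 'contact_force': array([0.12495539, 0.59303632, 0.0850418 ]), 'ft_torque': array([-0.02114559, -0.00852841,  0.01052261]), 'width': 0.09368603188537308}
```

```bash
python3 -c "
import cv2
a=cv2.imread('pics/t0.png');b=cv2.imread('pics/s0.png')
cv2.imwrite('pics/t0c.png',cv2.resize(a[90:310,180:460],None,fx=2.7,fy=2.7,interpolation=2))
cv2.imwrite('pics/s0c.png',cv2.resize(b[80:360,200:470],None,fx=2.1,fy=2.1,interpolation=2))"
```

```text
(no output)
```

View pics/t0c.png

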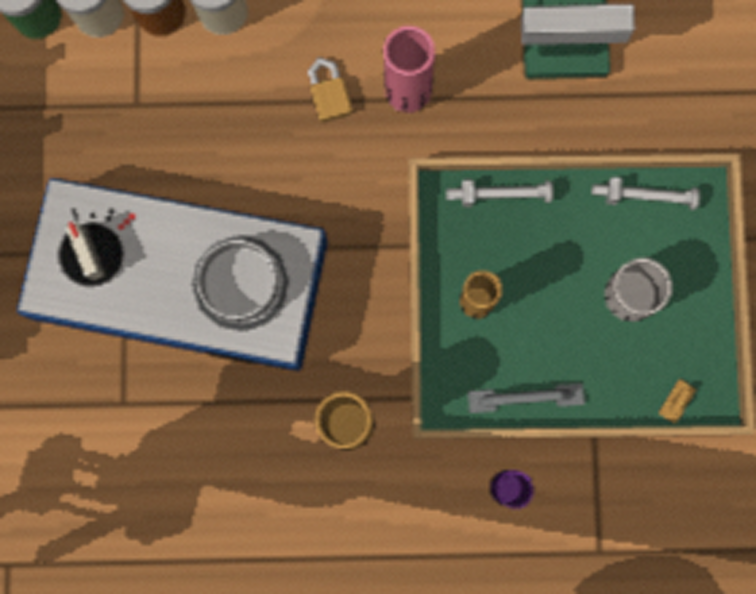

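View pics/s0c.png

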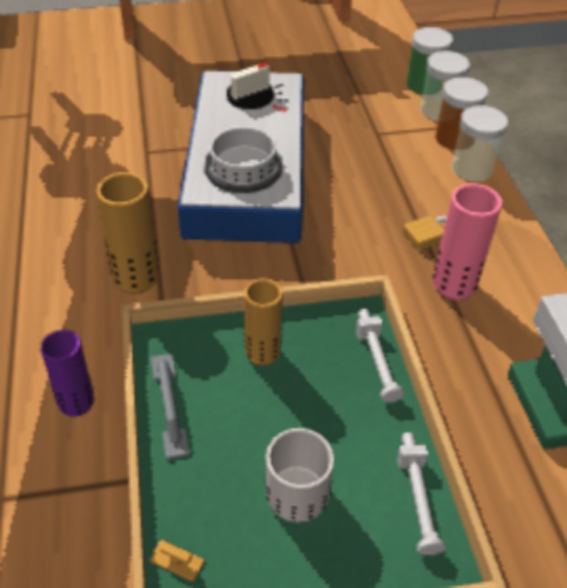

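Brass candidates (top px): the tall cup at (309,246) outside the drawer and the shorter one at (356,201) in the drawer. The one in the drawer is smaller and fits the description, as the enlarged crops show. Pink (332,125) and purple (368,270) are excluded. The medium cup is at (417,196), the large cup at (269,194), and the dial at (212,182) with its pointer up and to the left.

```bash
python3 - <<'E'
from h import *
for n,z,t,s in [('small',.115,(358.9,197.8),(325.7,220.7)),('med',.082,(417.4,196.3),(342.9,298.6)),('large',.106,(268.9,194.1),(315.9,152)),]:
    print(n,ray('top',*t,z)[:2].round(4),ray('side',*s,z)[:2].round(4))
c=lambda u,v:(180+u/2.7,90+v/2.7)
a=ray('top',*c(72,228),.114);b=ray('top',*c(94,275),.114);print('bar',a,b,np.arctan2(a[1]-b[1],a[0]-b[0]))
q=cv2.imread('pics/t0.png')[160:205,195:240];q2=cv2.imread('pics/s0.png')[100:145,295:345]
cv2.imwrite('pics/d0.png',np.hstack([cv2.resize(x,(400,400),interpolation=2) for x in(q,q2)]))
E
```

```text
small [ 0.5323 -0.1391] [ 0.5386 -0.141 ]
med [ 0.5379 -0.3147] [ 0.5426 -0.3158]
large [0.55   0.1215] [0.5561 0.117 ]
bar [0.61043054 0.30156676 0.114     ] [0.55858132 0.27696597 0.114     ] 0.4430140827626786
```

carry_out --series '[[[0,0,-3],-0.14,9.4],[[0,0,-3],-0.136,9.4],[[0,0,0],0,9.4]]' --grip_force 20

```text
time_s: 1.0
position: [0.1742, 0.6254, 0.2657]
orientation: [0.001, 0.702, 0.712, -0.001]
contact_force: [0.2, -0.2, 0.1]
width: 0.0942
```

View pics/d0.png

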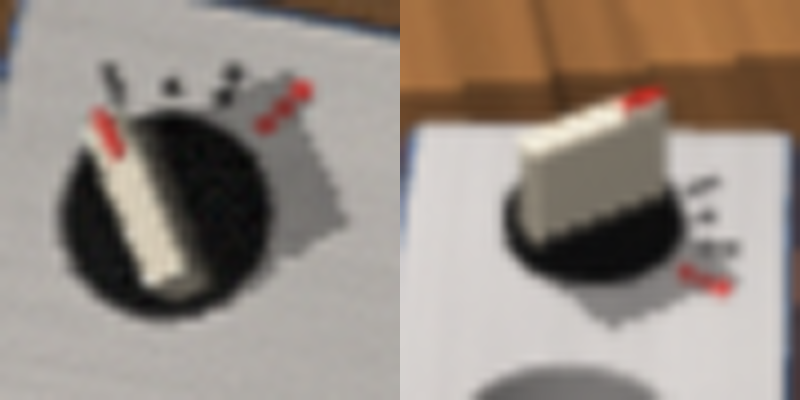

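carry_out --series '[[[-4.5,1.75,0],0.014,9.4],[[-4.5,1.75,0],0,9.4],[[-4.5,1.75,0],0,9.4],[[-4.5,1.75,0],0,9.4],[[-4.5,1.75,0],0,9.4]]'

```text
time_s: 1.5
position: [0.2611, 0.396, 0.2594]
orientation: [0.001, 0.708, 0.706, -0.004]
contact_force: [1.5, -1.2, 0.7]
width: 0.0941
```

carry_out --series '[[[-4.5,1.75,0],0,9.4],[[-4.5,1.75,0],0,9.4],[[-4.5,1.75,0],0,9.4],[[-4.5,1.75,0],0,9.4],[[-4.5,1.75,0],0,9.4]]'

```text
time_s: 2.0
position: [0.3459, 0.1612, 0.2551]
orientation: [0.001, 0.711, 0.703, -0.006]
contact_force: [0.2, 0.2, 0.6]
width: 0.094
```

```bash
python3 - <<'E'
from h import *
# overlay model rims on the first top/side pictures
L=[]
for c,f,wins in(('top','t0',[(359,198),(417,197),(269,195),(213,183)]),('side','s0',[(326,222),(343,300),(316,153),(319,122)])):
    im=cv2.imread(f'pics/{f}.png'); S=6; row=[]
    for w,(P,z,R) in zip(wins,[((.5365,-.139),.115,.02),((.540,-.315),.082,.031),((.555,.126),.106,.043),((.591,.292),.078,.036)]):
        x0,y0=w[0]-16,w[1]-16
        q=cv2.resize(im[y0:y0+33,x0:x0+33],(198,198),interpolation=2)
        t=np.linspace(0,2*np.pi,40,endpoint=False)
        for k in t:
            u,v=proj(c,(P[0]+R*np.cos(k),P[1]+R*np.sin(k),z)); a=(int((u-x0+.5)*S),int((v-y0+.5)*S))
            cv2.circle(q,a,1,(0,0,255),-1)
        row.append(q)
    L.append(np.hstack(row))
cv2.imwrite('pics/ov.png',np.vstack(L))
E
```

```text
(no output)
```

View pics/ov.png

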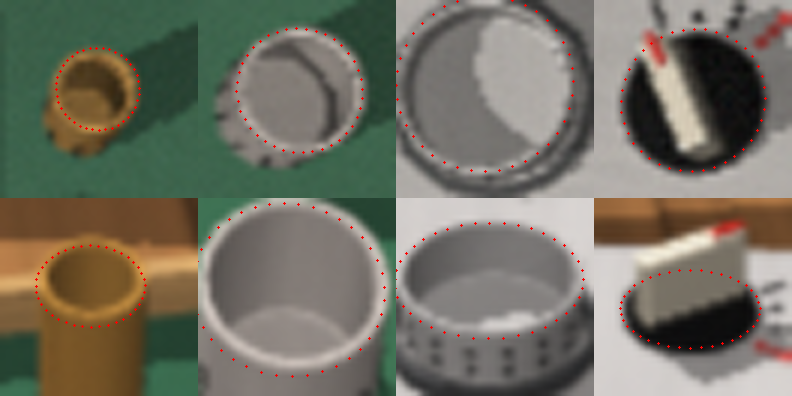

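The overlays fit. That gives small (.536,-.1375), medium (.540,-.313), large (.555,.126) and dial (.591,.291). Moving to the medium cup.

carry_out --series '[[[-4.5,1.85,0],0.014,9.4],[[-4.5,1.85,0],0,9.4],[[-4.5,1.85,0],0,9.4],[[-4.5,1.85,0],0,9.4],[[-4.5,1.85,0],0,9.4]]'

```text
time_s: 2.5
position: [0.4304, -0.0743, 0.252]
orientation: [0.0, 0.721, 0.692, -0.005]
contact_force: [0.9, 0.9, -0.2]
width: 0.094
```

carry_out --series '[[[-4.5,1.85,0],0,9.4],[[-4.5,1.85,0],0,9.4],[[-4.5,1.85,0],0,9.4],[[-4.5,1.85,0],0,9.4],[[0,0,0],0,9.4]]'

```text
time_s: 3.0
position: [0.4949, -0.2677, 0.2455]
orientation: [-0.003, 0.728, 0.685, -0.006]
contact_force: [-1.1, 0.8, -0.5]
width: 0.0939
```

```bash
cat >> h.py <<'E'
from scipy.spatial.transform import Rotation as Ro
def go(P,th=None):
    o=r.get_obs(); R=Ro.from_quat(np.roll(o['orientation'],-1)).as_matrix()
    t=np.arctan2(R[1,0],R[0,0]); print('t',o['time_s'],'pos',o['position'].round(4),'th',t.round(3),'tilt x,y',R[:2,2].round(4),'F',o['contact_force'].round(1),'w',o['width'].round(4))
    print('shift cm',((np.array(P)-o['position'])@R*100).round(2),'turn',None if th is None else round(t-th,3))
E
python3 -c "
from h import *
go((.540,-.313,.12),1.571)"
```

```text
Traceback (most recent call last):
  File "h.py", line 19, in go
    t=np.arctan2(R[1,0],R[0,0]); print('t',o['time_s'],'pos',o['position'].round(4),'th',t.round(3),'tilt x,y',R[:2,2].round(4),'F',o['contact_force'].round(1),'w',o['width'].round(4))
                                                                                                                                                                    ^^^^^^^^^^^^^^^^
AttributeError: 'float' object has no attribute 'round'
```

```bash
sed -i "s/o\['width'\].round(4)/round(o['width'],4)/" h.py
python3 -c "
from h import *
go((.540,-.313,.12),1.571)"
```

```text
t 3.0 pos [ 0.4949 -0.2677  0.2455] th 1.51 tilt x,y [-0.0124 -0.004 ] F [-1.1  0.8 -0.5] w 0.0939
shift cm [-4.18  4.93 12.51] turn -0.061
```

carry_out --series '[[[-1.4,1.6,4],-0.061,9.4],[[-1.4,1.6,4],0,9.4],[[-1.4,1.6,4],0,9.4],[[0,0,0],0,9.4],[[0,0,0],0,9.4]]'

```text
time_s: 3.5
position: [0.5406, -0.3109, 0.1181]
orientation: [-0.005, 0.71, 0.704, -0.006]
contact_force: [0.4, 0.3, -0.2]
width: 0.0938
```

```bash
python3 -c "
from h import *
go((.540,-.313,.055),1.571)"
```

```text
t 3.5 pos [ 0.5406 -0.3109  0.1181] th 1.563 tilt x,y [-0.0148 -0.0007] F [ 0.4  0.3 -0.2] w 0.0938
shift cm [-0.2   0.03  6.31] turn -0.008
```

carry_out --series '[[[-0.1,0,3],0,9.4],[[-0.1,0,2.5],0,9.4],[[0,0,1.1],0,9.4],[[0,0,0],0,5.5],[[0,0,0],0,5.5]]'

```text
time_s: 4.0
position: [0.5431, -0.3129, 0.0622]
orientation: [0.003, 0.71, 0.704, -0.005]
contact_force: [0.9, -0.2, 0.3]
width: 0.0813
```

carry_out --series '[[[0,0,0],0,5.5],[[0,0,0],0,5.5]]'

```text
time_s: 4.2
position: [0.5447, -0.3138, 0.066]
orientation: [0.006, 0.71, 0.704, -0.004]
contact_force: [0.0, 0.4, -1.0]
width: 0.0651
```

```bash
python3 -c "
from h import *
go((.540,-.313,.052),1.571);print(r.get_obs()['joint_vel'].round(3),r.get_obs()['qpos'].round(3))"
```

```text
t 4.2 pos [ 0.5447 -0.3138  0.066 ] th 1.562 tilt x,y [ 0.0016 -0.0142] F [ 0.   0.4 -1. ] w 0.0651
shift cm [ 0.1  -0.47  1.4 ] turn -0.009
[ 0.001 -0.018 -0.007 -0.001  0.006  0.   ] [-0.698  0.347  1.706 -0.011  1.079 -2.256]
```

carry_out --series '[[[0.1,-0.4,1.0],-0.009,7.2],[[0,0,0.4],0,7.2],[[0,0,0],0,7.2],[[0,0,0],0,7.2]]'

```text
time_s: 4.6
position: [0.5409, -0.3135, 0.0523]
orientation: [0.007, 0.707, 0.707, -0.004]
contact_force: [0.4, -1.0, -0.5]
width: 0.0717
```

```bash
python3 -c "
from h import *
go((.540,-.313,.052),1.571)"
```

```text
t 4.6 pos [ 0.5409 -0.3135  0.0523] th 1.572 tilt x,y [ 0.0033 -0.0156] F [ 0.4 -1.  -0.5] w 0.0717
shift cm [ 0.05 -0.09  0.03] turn 0.001
```

carry_out --series '[[[0,0,0],0,5.5],[[0,0,0],0,5.5],[[0,0,0],0,5.5],[[0,0,0],0,5.5]]' --grip_force 20

```text
time_s: 5.0
position: [0.5408, -0.3133, 0.052]
orientation: [0.006, 0.707, 0.707, -0.004]
contact_force: [-0.4, -0.4, -0.1]
width: 0.0609
```

carry_out --series '[[[0,0,-1],0,5.5],[[0,0,-3],0,5.5],[[0,0,-4],0,5.5],[[0,0,-4],0,5.5],[[0,0,-4],0,5.5]]'

```text
time_s: 5.5
position: [0.5362, -0.3076, 0.2101]
orientation: [-0.002, 0.707, 0.707, -0.005]
contact_force: [0.1, -0.0, -1.6]
width: 0.0605
```

```bash
python3 -c "
from h import *
go((.555,.126,.22),1.571)"
```

```text
t 5.5 pos [ 0.5362 -0.3076  0.2101] th 1.572 tilt x,y [-0.0106 -0.0038] F [ 0.1 -0.  -1.6] w 0.0605
shift cm [43.35  1.91 -1.18] turn 0.001
```

carry_out --series '[[[2,0.2,-0.3],0,5.5],[[4,0.2,-0.3],0,5.5],[[4,0.2,-0.3],0,5.5],[[4,0.2,0],0,5.5],[[4,0.2,0],0,5.5]]'

```text
time_s: 6.0
position: [0.5481, -0.1252, 0.2244]
orientation: [0.004, 0.709, 0.705, -0.004]
contact_force: [0.4, 0.6, -1.5]
width: 0.0613
```

carry_out --series '[[[4,0.2,0],0,5.5],[[4,0.2,0],0,5.5],[[4,0.2,0],0,5.5],[[4,0.2,0],0,5.5],[[4,0.2,0],0,5.5]]'

```text
time_s: 6.5
position: [0.5534, 0.0876, 0.2167]
orientation: [0.001, 0.709, 0.705, -0.006]
contact_force: [0.7, -0.6, -1.5]
width: 0.061
```

```bash
python3 -c "
from h import *
go((.555,.126,.20),1.571)"
```

```text
t 6.5 pos [0.5534 0.0876 0.2167] th 1.565 tilt x,y [-0.0076 -0.0094] F [ 0.7 -0.6 -1.5] w 0.061
shift cm [3.86 0.15 1.63] turn -0.006
```

carry_out --series '[[[2.2,0.1,0.6],0,5.5],[[1.0,0,0.6],0,5.5],[[0,0,0],0,5.5],[[0,0,0],0,5.5]]'

```text
time_s: 6.9
position: [0.5501, 0.1266, 0.2002]
orientation: [-0.002, 0.706, 0.708, -0.008]
contact_force: [-0.1, -1.2, -1.6]
width: 0.0611
```

```bash
cat > ov.py <<'E'
from h import *
def ov(name,circs,wt,ws,H=22):
    L=[]
    for c,w in(('top',wt),('side',ws)):
        im=snap(c,name+c)[:,:,::-1]; x0,y0=w[0]-H,w[1]-H; S=8
        q=cv2.resize(im[y0:y0+2*H,x0:x0+2*H],None,fx=S,fy=S,interpolation=2)
        for P,R,col in circs:
            for k in np.linspace(0,2*np.pi,48):
                u,v=proj(c,(P[0]+R*np.cos(k),P[1]+R*np.sin(k),P[2])); cv2.circle(q,(int((u-x0+.5)*S),int((v-y0+.5)*S)),1,col,-1)
        L.append(q)
    cv2.imwrite(f'pics/{name}.png',np.hstack(L))
E
python3 - <<'E'
from ov import *
go((.555,.126,.12),1.571)
p=r.get_obs()['position']; z=p[2]-.052+.01
ov('a',[((.555,.126,.106),.043,(0,0,255)),((p[0],p[1],z),.031,(0,255,0)),((p[0],p[1],z+.072),.031,(255,0,0))],[int(v) for v in proj('top',(.555,.126,.12))],[int(v) for v in proj('side',(.555,.126,.14))])
E
```

```text
t 6.9 pos [0.5501 0.1266 0.2002] th 1.574 tilt x,y [-0.0137 -0.009 ] F [-0.1 -1.2 -1.6] w 0.0611
shift cm [0.01 0.6  8.01] turn 0.003
```

View pics/a.png

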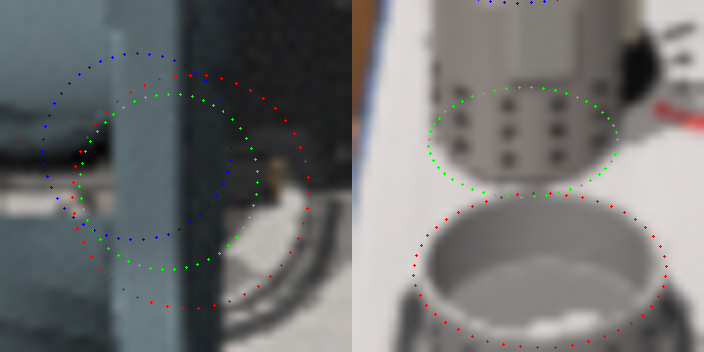

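carry_out --series '[[[0,0.5,1.5],0,5.5],[[0,0,1.5],0,5.5],[[0,0,1.0],0,5.5],[[0,0,0],0,5.5]]'

```text
time_s: 7.4
position: [0.5556, 0.1225, 0.1567]
orientation: [-0.001, 0.708, 0.706, -0.008]
contact_force: [-1.4, -1.2, -0.7]
width: 0.061
```

```bash
python3 -c "
from h import *
go((.5555,.126,.116),1.571)"
```

```text
t 7.4 pos [0.5556 0.1225 0.1567] th 1.568 tilt x,y [-0.0135 -0.0093] F [-1.4 -1.2 -0.7] w 0.061
shift cm [0.39 0.04 4.07] turn -0.003
```

carry_out --series '[[[0.35,0,0.4],0,5.5],[[0.0,0,1],0,5.5],[[0,0,0.8],0,5.5],[[0,0,0],0,5.5]]'

```text
time_s: 7.8
position: [0.5552, 0.1259, 0.1325]
orientation: [-0.002, 0.708, 0.706, -0.008]
contact_force: [-0.6, -0.2, -1.8]
width: 0.0611
```

```bash
python3 -c "
from h import *
go((.5555,.126,.116),1.571)"
```

```text
t 7.8 pos [0.5552 0.1259 0.1325] th 1.567 tilt x,y [-0.014  -0.0093] F [-0.6 -0.2 -1.8] w 0.0611
shift cm [0.03 0.05 1.64] turn -0.004
```

carry_out --series '[[[0,0,0.6],0,5.5],[[0,0,0.5],0,5.5],[[0,0,0.3],0,5.5],[[0,0,0.2],0,5.5],[[0,0,0],0,5.5]]'

```text
time_s: 8.3
position: [0.5557, 0.126, 0.1165]
orientation: [-0.001, 0.708, 0.706, -0.008]
contact_force: [-0.6, -0.1, -1.0]
width: 0.0608
```

carry_out --series '[[[0,0,0.1],0,5.5],[[0,0,0.1],0,5.5]]'

```text
time_s: 8.5
position: [0.5561, 0.126, 0.1164]
orientation: [-0.001, 0.708, 0.706, -0.008]
contact_force: [-4.3, -0.7, 5.6]
width: 0.0612
```

On the floor, at the expected height. Releasing and retreating.

carry_out --series '[[[0,0,0],0,6.6],[[0,0,0],0,8],[[0,0,0],0,8],[[0,0,-2],0,8],[[0,0,-4],0,8]]'

```text
time_s: 9.0
position: [0.5536, 0.1263, 0.172]
orientation: [-0.004, 0.708, 0.706, -0.011]
contact_force: [0.3, -0.0, -0.0]
width: 0.0803
```

carry_out --series '[[[-2,0,-4],0,8],[[-4.5,-0.2,-1],0,8],[[-4.5,-0.3,0],0,8],[[-4.5,-0.3,0],0,8],[[-4.5,-0.3,0],0,8]]'

```text
time_s: 9.5
position: [0.5472, -0.0751, 0.2335]
orientation: [0.001, 0.705, 0.71, -0.006]
contact_force: [0.6, 0.3, 0.4]
width: 0.0797
```

carry_out --series '[[[-3,-0.3,0],0,8],[[-1,-0.2,0],0,8],[[0,0,0],0,8]]'

```text
time_s: 9.8
position: [0.5418, -0.1213, 0.2343]
orientation: [0.002, 0.707, 0.707, -0.006]
contact_force: [-0.4, 0.3, 0.2]
width: 0.0804
```

```bash
python3 - <<'E'
from ov import *
go((.536,-.1375,.13),1.571)
ov('b',[((.555,.126,.106),.043,(0,0,255)),((.556,.126,.146),.031,(0,255,0))],[int(v) for v in proj('top',(.555,.126,.12))],[int(v) for v in proj('side',(.555,.126,.12))])
E
```

```text
t 9.8 pos [ 0.5418 -0.1213  0.2343] th 1.571 tilt x,y [-0.0056 -0.012 ] F [-0.4  0.3  0.2] w 0.0804
shift cm [-1.49 -0.52 10.45] turn -0.0
```

View pics/b.png

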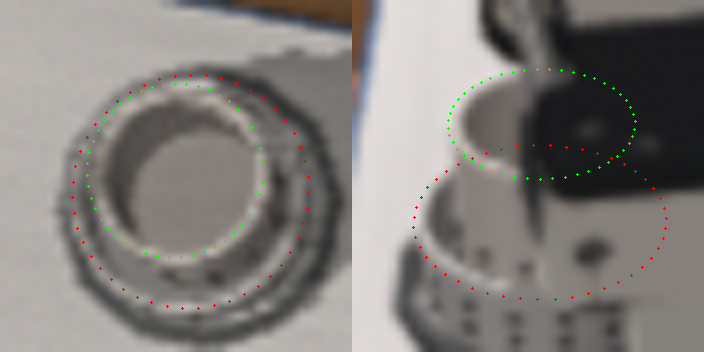

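carry_out --series '[[[-0.5,-0.2,3.5],0,8],[[-0.5,-0.2,3.5],0,8],[[-0.4,-0.1,3.0],0,8],[[0,0,0],0,8],[[0,0,0],0,8]]'

```text
time_s: 10.4
position: [0.5395, -0.1277, 0.1339]
orientation: [0.004, 0.702, 0.712, -0.004]
contact_force: [-0.4, 0.1, 0.9]
width: 0.0801
```

```bash
python3 - <<'E'
from h import *
go((.536,-.1375,.087),1.571)
E
```

```text
t 10.4 pos [ 0.5395 -0.1277  0.1339] th 1.584 tilt x,y [-0.0009 -0.0117] F [-0.4  0.1  0.9] w 0.0801
shift cm [-0.92 -0.35  4.7 ] turn 0.013
```

carry_out --series '[[[-0.9,-0.35,0.3],0.013,8],[[0,0,2.2],0,8],[[0,0,1.8],0,8],[[0,0,0],0,8],[[0,0,0],0,8]]'

```text
time_s: 10.9
position: [0.5418, -0.1391, 0.0992]
orientation: [0.011, 0.707, 0.708, -0.002]
contact_force: [0.4, -0.4, 0.8]
width: 0.0798
```

```bash
python3 - <<'E'
from h import *
go((.536,-.1375,.087),1.571)
E
```

```text
t 10.9 pos [ 0.5418 -0.1391  0.0992] th 1.572 tilt x,y [ 0.013  -0.0185] F [ 0.4 -0.4  0.8] w 0.0798
shift cm [ 0.19 -0.6   1.2 ] turn 0.001
```

carry_out --series '[[[0.15,-0.5,0.5],0,8],[[0,0,0.6],0,8],[[0,0,0],0,7],[[0,0,0],0,7]]'

```text
time_s: 11.3
position: [0.5387, -0.1388, 0.0913]
orientation: [0.014, 0.707, 0.707, -0.001]
contact_force: [-0.6, 0.3, 0.8]
width: 0.0704
```

```bash
python3 - <<'E'
from h import *
go((.536,-.1375,.087),1.571)
E
```

```text
t 11.3 pos [ 0.5387 -0.1388  0.0913] th 1.572 tilt x,y [ 0.0188 -0.0213] F [-0.6  0.3  0.8] w 0.0704
shift cm [ 0.14 -0.28  0.42] turn 0.001
```

carry_out --series '[[[0.1,-0.3,0.4],0,7],[[0,0,0],0,4.5],[[0,0,0],0,3.5],[[0,0,0],0,3.5],[[0,0,0],0,3.5]]' --grip_force 20

```text
time_s: 11.8
position: [0.5357, -0.1378, 0.0872]
orientation: [0.014, 0.707, 0.707, -0.001]
contact_force: [0.9, -0.2, 0.2]
width: 0.0417
```

carry_out --series '[[[0,0,0],0,3.5],[[0,0,0],0,3.5],[[0,0,0],0,3.5]]'

```text
time_s: 12.1
position: [0.5357, -0.1378, 0.0871]
orientation: [0.014, 0.707, 0.708, -0.001]
contact_force: [0.3, 0.4, -0.0]
width: 0.0397
```

```bash
python3 - <<'E'
from h import *
go((.536,-.1375,.25),1.571)
E
```

```text
t 12.1 pos [ 0.5357 -0.1378  0.0871] th 1.572 tilt x,y [ 0.019  -0.0214] F [ 0.3  0.4 -0. ] w 0.0397
shift cm [ -0.32   0.34 -16.28] turn 0.001
```

carry_out --series '[[[0,0,-1],0,3.5],[[0,0.1,-3.5],0,3.5],[[0,0.1,-4.5],0,3.5],[[0,0.1,-4.5],0,3.5],[[0,0.1,-4],0,3.5]]'

```text
time_s: 12.6
position: [0.5316, -0.1319, 0.2613]
orientation: [0.006, 0.707, 0.707, -0.004]
contact_force: [0.2, 0.3, -1.0]
width: 0.0396
```

carry_out --series '[[[2,0.3,0],0,3.5],[[4,0.4,0],0,3.5],[[4.5,0.4,0],0,3.5],[[4.5,0.4,0],0,3.5],[[4,0.3,0],0,3.5]]'

```text
time_s: 13.1
position: [0.5543, 0.0581, 0.2719]
orientation: [0.016, 0.71, 0.704, 0.0]
contact_force: [0.4, 0.5, -1.6]
width: 0.0395
```

carry_out --series '[[[2.5,0.2,0],0,3.5],[[1.5,0,0],0,3.5],[[0,0,0],0,3.5]]'

```text
time_s: 13.4
position: [0.5556, 0.1047, 0.2728]
orientation: [0.016, 0.708, 0.706, 0.001]
contact_force: [-0.6, -0.0, -1.2]
width: 0.0395
```

```bash
python3 - <<'E'
from h import *
go((.556,.1255,.245),1.571)
E
```

```text
t 13.4 pos [0.5556 0.1047 0.2728] th 1.569 tilt x,y [ 0.0237 -0.0209] F [-0.6 -0.  -1.2] w 0.0395
shift cm [ 2.14 -0.03  2.74] turn -0.002
```

carry_out --series '[[[1.3,0,1],0,3.5],[[0.8,0,1],0,3.5],[[0,0,0.7],0,3.5],[[0,0,0],0,3.5],[[0,0,0],0,3.5]]'

```text
time_s: 13.9
position: [0.5557, 0.1243, 0.2423]
orientation: [0.015, 0.709, 0.706, -0.0]
contact_force: [0.2, -0.5, -1.5]
width: 0.0393
```

```bash
python3 - <<'E'
from ov import *
go((.556,.1255,.155),1.571)
p=r.get_obs()['position']; z=p[2]-.077
ov('c',[((.556,.1255,.146),.031,(0,0,255)),((p[0],p[1],z),.02,(0,255,0))],[int(v) for v in proj('top',(.555,.126,.12))],[int(v) for v in proj('side',(.555,.126,.16))])
E
```

```text
t 13.9 pos [0.5557 0.1243 0.2423] th 1.566 tilt x,y [ 0.0216 -0.022 ] F [ 0.2 -0.5 -1.5] w 0.0393
shift cm [ 0.32 -0.16  8.72] turn -0.005
```

View pics/c.png

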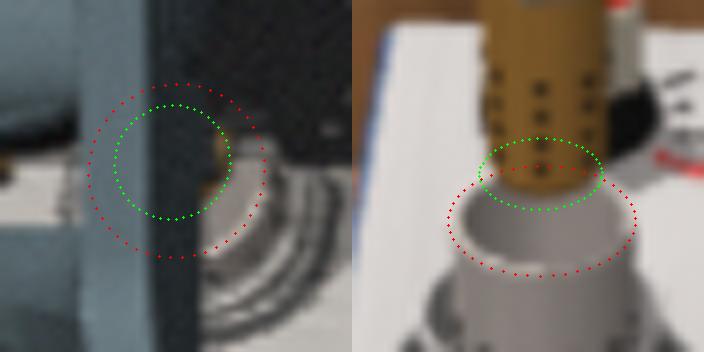

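carry_out --series '[[[0.1,-0.1,0.8],0,3.5],[[0,0,0.8],0,3.5],[[0,0,0.8],0,3.5],[[0,0,0.6],0,3.5],[[0,0,0],0,3.5]]'

```text
time_s: 14.5
position: [0.5557, 0.1239, 0.2103]
orientation: [0.016, 0.709, 0.705, 0.0]
contact_force: [-0.0, 0.4, -1.7]
width: 0.0397
```

```bash
python3 - <<'E'
from h import *
go((.555,.1255,.155),1.571)
E
```

```text
t 14.5 pos [0.5557 0.1239 0.2103] th 1.565 tilt x,y [ 0.0227 -0.022 ] F [-0.   0.4 -1.7] w 0.0397
shift cm [ 0.28 -0.2   5.52] turn -0.006
```

carry_out --series '[[[0.15,-0.08,0.8],0,3.5],[[0.05,-0.05,0.8],0,3.5],[[0.05,-0.05,0.8],0,3.5],[[0.02,-0.02,0.6],0,3.5],[[0,0,0],0,3.5]]'

```text
time_s: 15.0
position: [0.5541, 0.1262, 0.1772]
orientation: [0.016, 0.709, 0.705, 0.0]
contact_force: [0.3, 0.3, -1.9]
width: 0.0396
```

```bash
python3 - <<'E'
from h import *
go((.555,.1255,.155),1.571)
E
```

```text
t 15.0 pos [0.5541 0.1262 0.1772] th 1.565 tilt x,y [ 0.0222 -0.022 ] F [ 0.3  0.3 -1.9] w 0.0396
shift cm [-0.02  0.04  2.22] turn -0.006
```

carry_out --series '[[[0,0,0.7],0,3.5],[[0,0,0.6],0,3.5],[[0,0,0.4],0,3.5],[[0,0,0.3],0,3.5],[[0,0,0.1],0,3.5]]'

```text
time_s: 15.5
position: [0.5552, 0.1257, 0.1551]
orientation: [0.016, 0.709, 0.705, 0.001]
contact_force: [-0.4, -0.4, 2.5]
width: 0.0393
```

carry_out --series '[[[0,0,0.1],0,3.5],[[0,0,0.1],0,3.5]]'

```text
time_s: 15.7
position: [0.5566, 0.1256, 0.1551]
orientation: [0.017, 0.709, 0.705, 0.002]
contact_force: [-0.9, 0.8, 3.8]
width: 0.0394
```

carry_out --series '[[[0,0,0],0,5],[[0,0,0],0,5.6],[[0,0,0],0,5.6],[[0,0,-2],0,5.6],[[0,0,-4],0,5.6]]'

```text
time_s: 16.2
position: [0.5511, 0.1267, 0.2095]
orientation: [0.013, 0.709, 0.705, -0.003]
contact_force: [-0.0, -0.6, -0.0]
width: 0.0554
```

carry_out --series '[[[0,0,-3],0,5.6],[[3.5,0.5,0],-0.12,5.6],[[3.5,0.8,0],-0.12,5.6],[[3.5,1.1,0],-0.12,5.6],[[3,1.8,0],-0.09,5.6]]'

```text
time_s: 16.7
position: [0.5723, 0.2702, 0.2454]
orientation: [0.017, 0.53, 0.848, -0.002]
contact_force: [-0.5, 0.3, 0.1]
width: 0.0557
```

```bash
python3 - <<'E'
from h import *
go((.591,.291,.20),2.015)
E
```

```text
t 16.7 pos [0.5723 0.2702 0.2454] th 2.025 tilt x,y [ 0.027  -0.0218] F [-0.5  0.3  0.1] w 0.0557
shift cm [1.19 2.53 4.54] turn 0.01
```

carry_out --series '[[[0.9,2,1.5],0.01,4.5],[[0.2,0.4,1.5],0,4.5],[[0,0,1.5],0,4.5],[[0,0,1.5],0,4.5],[[0,0,0],0,4.5]]'

```text
time_s: 17.2
position: [0.5896, 0.292, 0.1801]
orientation: [0.016, 0.532, 0.847, -0.003]
contact_force: [-0.3, -0.2, -0.1]
width: 0.0449
```

```bash
python3 - <<'E'
from ov import *
go((.591,.291,.09),2.015)
p=r.get_obs()['position']
ov('d',[((.5555,.1255,.146),.031,(0,0,255)),((.5555,.1255,.183),.02,(0,255,0)),((.591,.291,.078),.036,(255,0,0))],[int(v) for v in proj('top',(.57,.22,.12))],[int(v) for v in proj('side',(.57,.2,.14))],H=34)
E
```

```text
t 17.2 pos [0.5896 0.292  0.1801] th 2.02 tilt x,y [ 0.0247 -0.0224] F [-0.3 -0.2 -0.1] w 0.0449
shift cm [ 0.12 -0.03  9.02] turn 0.005
```

View pics/d.png

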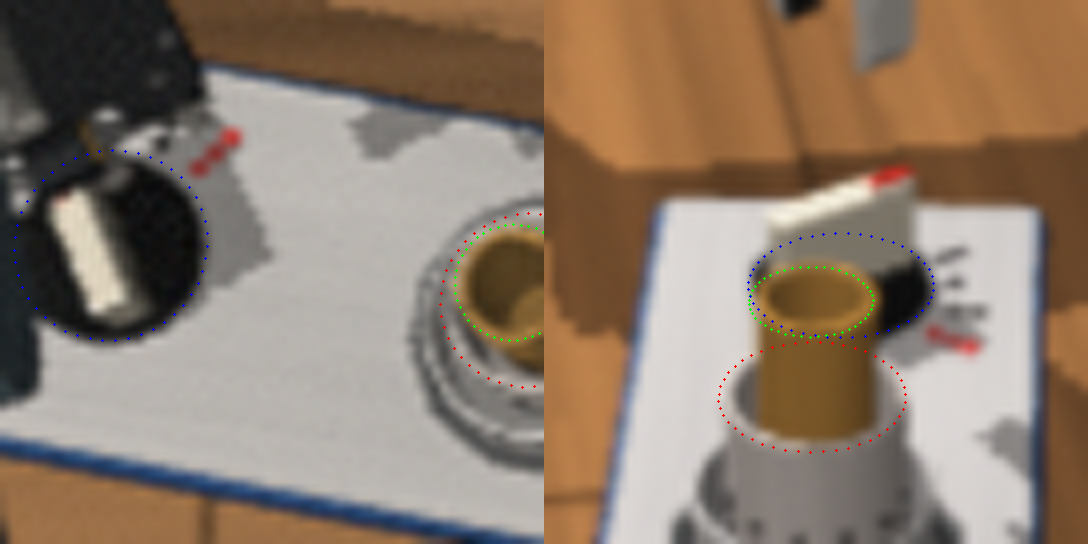

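```bash
python3 - <<'E'
from h import *
for c,w,a,b in(('top',(.57,.22,.12),(66,197),(110,312)),('side',(.57,.2,.14),(905-544,172),(778-544,230))):
    o=[int(v)-34 for v in proj(c,w)]
    A,B=[ray(c,o[0]+p[0]/8-.5,o[1]+p[1]/8-.5,.114) for p in(a,b)]
    print(c,A,B,((A+B)/2).round(4),np.arctan2(A[1]-B[1],A[0]-B[0]),np.linalg.norm(A-B))
E
```

```text
top [0.60241615 0.29825803 0.114     ] [0.55970894 0.28151516 0.114     ] [0.5811 0.2899 0.114 ] 0.3736241135850358 0.0458718856084202
side [0.6189585  0.30937518 0.114     ] [0.56497725 0.2768788  0.114     ] [0.592  0.2931 0.114 ] 0.5418843050389531 0.06300785815685406
```

```bash
python3 - <<'E'
from h import *
for c,f in(('top','t0'),('side','s0')):
    im=cv2.imread(f'pics/{f}.png').astype(float); u,v=proj(c,(.591,.291,.114)); P=[];W=[]
    for y in range(int(v)-14,int(v)+15):
        for x in range(int(u)-14,int(u)+15):
            w=ray(c,x,y,.114); b,g,rr=im[y,x]
            if np.hypot(w[0]-.591,w[1]-.291)<.038 and (((rr-b)>18 and rr>170) or rr-g>60): P.append(w[:2])
    P=np.array(P); m=P.mean(0); e,V=np.linalg.eigh(np.cov((P-m).T)); a=V[:,1]*np.sign(V[0,1])
    print(c,len(P),m.round(4),np.arctan2(a[1],a[0]).round(3),(np.sqrt(e*12)).round(4))
E
```

```text
top 76 [0.5887 0.2934] 0.415 [0.0109 0.0594]
side 54 [0.5884 0.2943] 0.474 [0.0153 0.0623]
```

carry_out --series '[[[0.1,0,2.5],0,4.5],[[0,0,2.5],0,4.5],[[0,0,2.0],0,4.5],[[0,0,0.5],0,4.5],[[0,0,0],0,4.5]]'

```text
time_s: 17.8
position: [0.5973, 0.2905, 0.1137]
orientation: [0.022, 0.533, 0.846, 0.003]
contact_force: [-0.1, 0.2, 0.5]
width: 0.0451
```

```bash
python3 - <<'E'
from h import *
go((.590,.292,.087),2.006)
E
```

```text
t 17.8 pos [0.5973 0.2905 0.1137] th 2.016 tilt x,y [ 0.0408 -0.0177] F [-0.1  0.2  0.5] w 0.0451
shift cm [ 0.54 -0.67  2.63] turn 0.01
```

carry_out --series '[[[0.5,-0.65,0.3],0.01,4.5],[[0,0,0.8],0,4.5],[[0,0,0.8],0,4.5],[[0,0,0.5],0,4.5],[[0,0,0],0,4.5]]'

```text
time_s: 18.3
position: [0.592, 0.2925, 0.0923]
orientation: [0.024, 0.538, 0.843, 0.006]
contact_force: [-0.0, -0.8, 0.2]
width: 0.0451
```

```bash
python3 - <<'E'
from h import *
go((.590,.292,.086),2.006)
E
```

```text
t 18.3 pos [0.592  0.2925 0.0923] th 2.005 tilt x,y [ 0.0477 -0.0156] F [-0.  -0.8  0.2] w 0.0451
shift cm [ 0.06 -0.23  0.62] turn -0.001
```

carry_out --series '[[[0,0,-4.5],0,4.5],[[0,0,-4.5],0,4.5],[[0,0,-4.5],0,4.5],[[0,0,0],0,4.5]]'

```text
time_s: 18.7
position: [0.5846, 0.2943, 0.2294]
orientation: [0.023, 0.538, 0.843, 0.004]
contact_force: [-0.6, -0.2, 0.1]
width: 0.0449
```

```bash
python3 - <<'E'
from h import *
go((.590,.292,.086),2.006)
E
```

```text
t 18.7 pos [0.5846 0.2943 0.2294] th 2.005 tilt x,y [ 0.0426 -0.0171] F [-0.6 -0.2  0.1] w 0.0449
shift cm [ 0.04 -0.06 14.35] turn -0.001
```

carry_out --series '[[[0,0,1],0,4.5],[[0,0,2],0,4.5],[[0,0,2],0,4.5],[[0,0,2],0,4.5],[[0,0,1.5],0,4.5]]'

```text
time_s: 19.2
position: [0.5884, 0.2927, 0.1386]
orientation: [0.023, 0.538, 0.843, 0.005]
contact_force: [0.5, -0.3, -0.3]
width: 0.0451
```

carry_out --series '[[[0,0,1.2],0,4.5],[[0,0,0.9],0,4.5],[[0,0,0.6],0,4.5],[[0,0,0.3],0,4.5],[[0,0,0],0,4.5]]'

```text
time_s: 19.7
position: [0.5871, 0.2911, 0.1007]
orientation: [0.02, 0.538, 0.843, 0.001]
contact_force: [0.5, 0.2, 0.7]
width: 0.0453
```

```bash
python3 - <<'E'
from h import *
go((.590,.292,.086),2.006)
E
```

```text
t 19.7 pos [0.5871 0.2911 0.1007] th 2.005 tilt x,y [ 0.0356 -0.0193] F [0.5 0.2 0.7] w 0.0453
shift cm [0.01 0.26 1.47] turn -0.001
```

carry_out --series '[[[0,0.2,0.7],0,4.5],[[0,0.05,0.5],0,4.5],[[0,0,0.3],0,4.5],[[0,0,0],0,4.5]]'

```text
time_s: 20.1
position: [0.5917, 0.2925, 0.0868]
orientation: [0.022, 0.538, 0.843, 0.003]
contact_force: [0.2, -1.4, -0.2]
width: 0.0449
```

```bash
python3 - <<'E'
from h import *
go((.590,.292,.086),2.006)
E
```

```text
t 20.1 pos [0.5917 0.2925 0.0868] th 2.005 tilt x,y [ 0.0396 -0.018 ] F [ 0.2 -1.4 -0.2] w 0.0449
shift cm [ 0.03 -0.18  0.08] turn -0.001
```

Now close, gently first, then firmer.

carry_out --series '[[[0,-0.1,0],0,3],[[0,0,0],0,1.2],[[0,0,0],0,1.2],[[0,0,0],0,1.2],[[0,0,0],0,1.2]]' --grip_force 15

```text
time_s: 20.6
position: [0.5898, 0.2947, 0.0873]
orientation: [0.019, 0.539, 0.842, 0.005]
contact_force: [-0.2, 0.9, -1.6]
width: 0.0145
```

carry_out --series '[[[0,0,0],0,1.2],[[0,0,0],0,1.0]]' --grip_force 45

```text
time_s: 20.8
position: [0.5898, 0.2948, 0.0873]
orientation: [0.019, 0.539, 0.842, 0.006]
contact_force: [-0.1, -0.4, -0.0]
width: 0.0138
```

```bash
python3 - <<'E'
from h import *
go((.590,.292,.086),2.006); print(r.get_obs()['ft_torque'])
E
```

```text
t 20.8 pos [0.5898 0.2948 0.0873] th 2.002 tilt x,y [ 0.0383 -0.0115] F [-0.1 -0.4 -0. ] w 0.0138
shift cm [-0.26 -0.11  0.13] turn -0.004
[ 0.57097977  0.22532355 -0.34701982]
```

carry_out --series '[[[0,0,0],0.1,1.0],[[0,0,0],0.12,1.0],[[0,0,0],0.12,1.0],[[0,0,0],0.12,1.0],[[0,0,0],0.12,1.0]]'

```text
time_s: 21.3
position: [0.5895, 0.2956, 0.0871]
orientation: [0.016, 0.764, 0.645, 0.011]
contact_force: [0.9, 3.0, -0.8]
width: 0.0136
```

```bash
python3 - <<'E'
from h import *
go((.590,.294,.087),.80); print(r.get_obs()['ft_torque'])
E
```

```text
t 21.3 pos [0.5895 0.2956 0.0871] th 1.403 tilt x,y [ 0.0372 -0.0097] F [ 0.9  3.  -0.8] w 0.0136
shift cm [-0.14  0.07  0.02] turn 0.603
[0.44794629 0.24779323 0.13069612]
```

carry_out --series '[[[0,0,0],0.12,1.0],[[0,0,0],0.12,1.0],[[0,0,0],0.12,1.0],[[0,0,0],0.12,1.0],[[0,0,0],0.06,1.0]]'

```text
time_s: 21.8
position: [0.5898, 0.2962, 0.0872]
orientation: [0.013, 0.912, 0.41, 0.015]
contact_force: [2.3, 2.4, -1.1]
width: 0.0133
```

```bash
python3 - <<'E'
from h import *
go((.590,.294,.087),.80); print(r.get_obs()['ft_torque'],r.get_obs()['qpos'].round(2))
E
```

```text
t 21.8 pos [0.5898 0.2962 0.0872] th 0.846 tilt x,y [ 0.038  -0.0109] F [ 2.3  2.4 -1.1] w 0.0133
shift cm [-0.15  0.16  0.02] turn 0.046
[0.03006359 0.40389217 0.19273623] [ 0.3   0.37  1.63 -0.02  1.11 -0.53]
```

carry_out --series '[[[0,0,0],0.05,1.0],[[0,0,0],0.01,1.0],[[0,0,0],0.01,1.0]]'

```text
time_s: 22.1
position: [0.5899, 0.2963, 0.0872]
orientation: [0.013, 0.925, 0.379, 0.015]
contact_force: [2.2, 3.7, -1.9]
width: 0.0135
```

```bash
python3 - <<'E'
from ov import *
go((.590,.294,.087),.80); print(r.get_obs()['ft_torque'])
th=.431-1.2; D=np.array([np.cos(th),np.sin(th)])
ov('e',[((.5895+.028*D[0],.2935+.028*D[1],.114),.002,(0,255,0)),((.5555,.1255,.183),.02,(0,255,0))],[int(v) for v in proj('top',(.59,.26,.1))],[int(v) for v in proj('side',(.58,.23,.12))],H=22)
for n in('dial','dial_grip'):
  for c in('top','side'): find(c,n)
E
```

```text
t 22.1 pos [0.5899 0.2963 0.0872] th 0.777 tilt x,y [ 0.0378 -0.0125] F [ 2.2  3.7 -1.9] w 0.0135
shift cm [-0.15  0.17  0.02] turn -0.023
[0.02382918 0.40468806 0.17800268]
top dial place_of 0.42 [0.591  0.2923 0.0753] [213. 183.]
top dial place_of 0.37 [0.5527 0.1279 0.0694] [268. 195.]
side dial place_of 0.54 [0.5905 0.2984 0.0726] [318. 124.]
top dial_grip place_of 0.53 [0.5921 0.2943 0.1019] [210. 181.]
side dial_grip place_of 0.45 [0.5894 0.2933 0.1026] [318. 117.]
```

View pics/e.png

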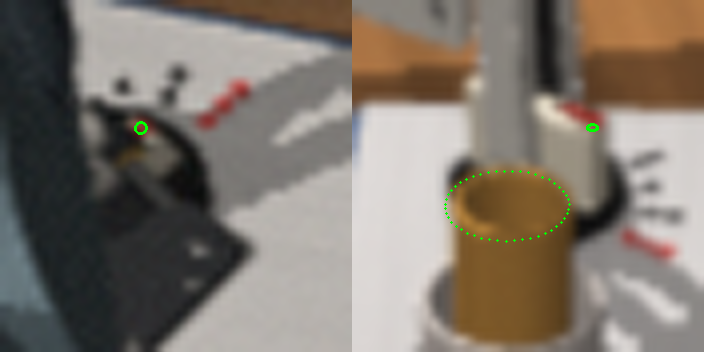

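```bash
python3 - <<'E'
from h import *
L=[]
im=cv2.imread('pics/eside.png'); u,v=proj('side',(.59,.293,.1)); x0,y0=int(u)-13,int(v)-13; S=15
for turn,col in((None,0),(1.2,(0,255,0)),(.95,(255,0,0))):
    q=cv2.resize(im[y0:y0+26,x0:x0+26],None,fx=S,fy=S,interpolation=2)[:,:]
    if turn:
        a=.435-turn; R=np.array([[np.cos(a),-np.sin(a)],[np.sin(a),np.cos(a)]])
        pts=[]
        for x,y,z in((-.03,-.007,.114),(.03,-.007,.114),(.03,.007,.114),(-.03,.007,.114)):
            w=R@[x,y]+[.590,.2935]; uu,vv=proj('side',(w[0],w[1],z)); pts.append([(uu-x0+.5)*S,(vv-y0+.5)*S])
        cv2.polylines(q,[np.int32(pts)],True,col,1)
    L.append(q[:,60:325])
cv2.imwrite('pics/f.png',np.hstack(L))
E
```

```text
(no output)
```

View pics/f.png

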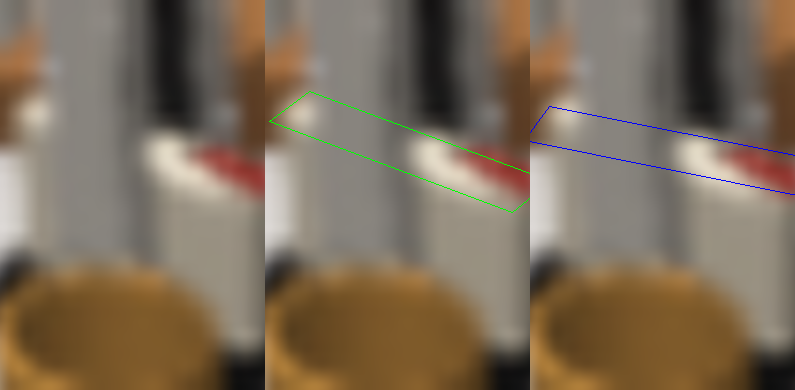

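carry_out --series '[[[0,0,0],0,1.0],[[0,0,0],0,1.0],[[0,0,0],0,1.0]]'

```text
time_s: 22.7
position: [0.5899, 0.2963, 0.0872]
orientation: [0.013, 0.925, 0.379, 0.015]
contact_force: [1.6, 3.2, -0.1]
width: 0.0134
```

```bash
python3 - <<'E'
from h import *
go((.590,.294,.087),.80); [snap('side','g%d'%i) for i in range(6)]
go((.590,.294,.087),.80)
E
```

```text
t 22.7 pos [0.5899 0.2963 0.0872] th 0.777 tilt x,y [ 0.0379 -0.0121] F [ 1.6  3.2 -0.1] w 0.0134
shift cm [-0.15  0.17  0.02] turn -0.023
t 23.0 pos [0.5899 0.2963 0.0872] th 0.777 tilt x,y [ 0.0379 -0.0121] F [ 1.9  3.5 -0.9] w 0.0138
shift cm [-0.15  0.17  0.02] turn -0.023
```

Stable, so I'm handing in.

```bash
python3 -c "
from plant import r
print(r.close_job())"
```

```text
the job is handed in; nothing more can be done
None
```

The sieve nest is built and the dial is held at the third notch. I handed the job in at about 23 s of the 62 s allowed, with the gripper still on the dial.

- **Medium cup:** I lowered it into the big cup. It touched the floor at TCP 0.1164 m, against 0.116 m expected.
- **Small cup:** I took the smaller brass cup, the one in the drawer, and lowered it into the medium cup. It touched the floor at TCP 0.1551 m, against 0.155 m expected. Contact forces when setting down both cups were below about 7 N. The side picture taken afterwards shows the small cup's rim where it should be, with the nest upright.
- **Dial:** I gripped the bar at 45 N and turned it about 1.22 rad clockwise, judged from the gripper's rotation. A side-view overlay of the bar at 1.2 rad matches the picture, and one at 0.95 rad does not. The angle did not change over the last 0.9 s of rows and pictures.

**Small disagreements:**
- The tool was tilted about 2° when it gripped the dial.
- The two cameras differed by 2–5 mm on some positions. The cup clearances were larger than that.
- In the top view the gripper hid much of the dial, so the dial check rests on the side view and the gripper's rotation.
- I did not measure the padlock and loose hardware again at the end. All moves near them stayed above them.
- One picture I viewed was over the size limit (1088 x 544 pixels).

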